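# Square up the corner of a sample-jar crate

### The job

Fit the wooden end rail that has two holes onto the crate floor: lower it over the two locating pins until it sits flush. Then lay the red assembly square flat on the crate floor and press it into the inside corner of the end rail and the loosely screwed side rail until its outside faces lie flush against both rails, swinging the side rail out square. Finish while still holding the square there in the gripper, pressed firmly against both rails, and leave everything else on the bench where it is.

Things in the scene. Friction and masses are not known exactly. Their poses are not given: they have to be found in the camera images.
- rail_seat (a point): Where the end rail belongs: on the crate floor's upper face (18 mm above the bench), midway between two steel pins 65 mm either side along x, 10 mm thick, 24 mm tall, with tapered tips. Axes: x along the rail's length, towards the corner; y towards the inside of the crate; z up. The crate floor, a plywood board 260 (x) by 220 (y) mm, is fixed to the bench; place and yaw vary.
- corner (a point): The inside corner, on the crate floor's upper face, where the inner faces of the seated end rail and the squared side rail meet. Axes as rail_seat. The end rail's inner face runs from here along -x (150 mm), in the plane y = 0; the side rail's, once square, along +y (170 mm), in the plane x = 0. The square belongs on the -x, +y side.
- end_rail_mid (a point): Centre of the loose end rail, a plain wooden bar 180 (its x) by 30 (y) by 30 (z) mm, lying on the bench, z up, with two 12 mm vertical holes right through it, 65 mm either side of the centre along x. Either way round will do. Its centre is 15 mm above its underside. About 0.11 kg.
- end_rail: The same end rail, origin in the centre of its underside, same axes.
- side_rail_mid (a point): Centre of the side rail, a wooden bar 169 (its y) by 30 (x) by 30 mm, half-way up (15 mm above the crate floor). y along its length away from the corner, x outwards; its inner face is 15 mm to -x. At the start its free end leans in over the crate floor: its yaw is 0.05 to 0.11 rad more than that of corner; equal yaw is square.
- side_rail: The same side rail, origin on the one loosely driven upright screw about which it turns, 25 mm along from the corner, at the height of the crate floor's upper face; same axes. It stays where it is left; 1 to 2 N at its free end turns it.
- square_grip (a point): Middle of the diagonal grip bar of the loose red assembly square, half-way up (14 mm above its underside); the square is 28 mm tall, 0.28 kg. Outside faces: plane y = -72 mm (leg along x, from -68 to 72 mm) and plane x = +72 mm (leg along y, from -72 to 68 mm). Fully in the corner, its axes agree with those of corner and this point lies 72 mm to -x and 72 mm to +y of it.
- square: The same square, origin on the underside below square_grip, same axes. Legs 22 mm wide, outer corner tip notched 10 mm. The bar, 14 mm thick, runs through the origin along (1, 1), with an open triangle 57 mm deep between it and the legs' inner corner: it can be gripped from above, fingers closing along (1, -1), one finger in the triangle.
- blank_rail: Bystander: a blank wooden rail of the same size (180 by 30 by 30 mm) without holes; origin in the centre of its underside, x along it. It and the end rail swap places from start to start. Leave it.
- jar_yellow: Bystander: sample jar with yellow lid, 66 mm wide, 84 mm tall; origin under its centre.
- jar_grey: Bystander: sample jar with grey lid, same size; origin under its centre.
- jar_red: Bystander: sample jar with red lid, same size; origin under its centre.
- screwdriver: Bystander: screwdriver with blue handle lying on the bench.
- screw_tin: Bystander: round steel tin, 75 mm wide, 36 mm tall; origin under its centre.
- tape_measure: Bystander: yellow tape measure, 66 by 36 by 64 mm; origin under its centre.
- marker: Bystander: white marker pen with black cap, 130 mm long, lying on the bench.

How it is judged:
By the outcome, as a careful person would: the job done as asked, in the order asked, and still so for the second after the job is handed in, while the arm keeps its last pose, push and grip.
It also fails if it takes over 67 s, if anything falls off the work surface, if the arm or the gripper's body presses on something with over 40 N, if the wrist force passes 120 N, or if a joint passes its speed limit or range.

### The arm

A 6-joint arm with a two-finger parallel gripper is mounted at the origin on the work surface. World frame = base frame: x ahead of the robot, y to its left, z up, the work surface at z = 0. Lengths are in m, angles in rad, forces in N, time in s.
With the tool pointing down it reaches from about 0.15 to 0.775 m from the base axis. Payload 6.1 kg.
Tool frame: the origin (TCP) lies at the very end of the fingers, on their centre line; the grasp point (between the pads) lies 19 mm behind it (ctrl.grip_depth is the distance from the TCP to the grasp point, in m); z points along the fingers, y is the direction in which the jaws open and shut (so a half turn about z gives the same grasp; the last joint's range is limited). The gripper opens to 85 mm and grips with 20 to 120 N. Pads are 22 mm wide; open, the fingers measure 114 mm over their backs; the gripper's body (76 mm by 85 mm) begins 54 mm behind the grasp point. The pads swing forward as they close: fully open they stand 13 mm farther back than shut.
Start: joints at [-1.302, 0.126, -0.04, 1.405, 0, 1.571], TCP at [0.139, -0.506, 0.231] pointing down, gripper open.
Joint ranges: [-2.72, 2.72], [-0.95, 1.95], [-1.27, 1.35], [-1.78, 2.02], [-1.46, 1.47], [-3.14, 3.14]. Speed limits (rad/s): [2.39, 2.39, 3.01, 3.14, 3.14, 3.14].

### API

Orientations are given as a unit quaternion [w, x, y, z].
In Python, from bench import ctrl gives the robot as it stands.
- The arm moves only by the tool apply_moves, never from a script. Its argument "rows" is a list of rows, each a list of 4 numbers: the shift along the tool's x, y, z in mm, then the turn about the tool's z in rad. In form: [[dx, dy, dz, turn], ...]. A call has 1 to 10 rows; each row shifts and turns the commanded pose from where the row before left it, along the tool's axes as they then stand; what a row does not reach is not made up. A row lasts 1/8 s, in which the tool goes at most 62.5 mm and 10.7 degrees, less where a joint would pass 70% of its speed; a pose out of reach is approached as far as the arm can. A call with a gripper value outside its range is refused whole. "jaw" is the opening, from 0 (shut) to 1 (fully open), set as the call begins (left out, the last holds). The fingers move at their own pace and stop on an object; the grip force is fixed at half the most. Time passes only in rows, so rows that do not move let the fingers close. It gives the time, the measured TCP pose, the force and the opening at its end, in the units of the state.
- ctrl.read_state(): the state, without advancing time (a new reading comes with each control period).
- ctrl.snapshot(name): name is "side" or "top"; returns the picture (480x640x3 uint8, red, green, blue); there is no depth.
- ctrl.calibration(name): a dict with "intrinsics" (3x3 intrinsics, pixels), "camera_from_world" (4x4, takes a point from world to camera coordinates). Camera axes: x right, y down, z forward; pixel columns grow to the right and rows downward; lengths in m; the calibration is good to about 2 mm. A picture is of the moment at which its call begins. calibration takes no time and is no camera call.
- ctrl.job_done(): hands the job in, once; it reports no verdict.
The state is a dict: "t": time; "joint_positions": joint angles; "joint_velocities": joint speeds; "tau": joint torques, N m; "ee_pos": TCP position; "orientation": TCP orientation; "ft_force": force on the tool from outside, world axes, zero at the start; "wrist_torque": the same for the moment, N m; "opening": opening from 0.0 (shut) to 1.0 (fully open).
Only numpy, scipy, OpenCV 4.12 (cv2) and the standard library are available. Lean on these libraries where they do the work, as an engineer would, in place of code of your own. Each camera call takes 0.05 s, during which the arm holds its last target.

## Working session

There is one attempt and no reset: what is moved stays moved. The work goes in short steps, Python scripts to look and compute and a tool call to move; the robot and the scene stay as the last step left them, time stands still between calls to the robot, and variables do not carry over. Pictures are saved under pics/ and viewed, and the job is handed in when it is done.

Besides the shell and the picture viewer there is one more tool, called as name(argument=value, ...) on one line, values as JSON. apply_moves: Moves the arm, as the interface text tells. Its arguments: {"type":"object","properties":{"rows":{"type":"array"},"jaw":{"type":"number"}},"required":["rows"]}

```bash
mkdir -p pics; ls; python3 - <<'E'
from bench import ctrl
import cv2
for n in("top","side"):
    im=ctrl.snapshot(n); cv2.imwrite(f"pics/{n}0.png",im[:,:,::-1])
    c=ctrl.calibration(n); print(n,c)
s=ctrl.read_state(); print(s)
E
```

```text
pics
top {'intrinsics': array([[541.4519452 ,   0.        , 315.2324262 ],
       [  0.        , 541.4519452 , 231.05683524],
       [  0.        ,   0.        ,   1.        ]]), 'camera_from_world': array([[ 0.01378653, -0.99986332,  0.00912542, -0.05008097],
       [-0.99647443, -0.01449399, -0.0826355 ,  0.53106558],
       [ 0.08275647, -0.00795399, -0.99653806,  1.27667372],
       [ 0.        ,  0.        ,  0.        ,  1.        ]])}
side {'intrinsics': array([[479.38016724,   0.        , 326.86795103],
       [  0.        , 479.38016724, 238.86902945],
       [  0.        ,   0.        ,   1.        ]]), 'camera_from_world': array([[-0.99062455, -0.13644023,  0.00686087,  0.50271696],
       [-0.09400859,  0.64438853, -0.75889776,  0.11640869],
       [ 0.09912311, -0.75242773, -0.65117365,  1.04370049],
       [ 0.        ,  0.        ,  0.        ,  1.        ]])}
{'t': 0.1, 'joint_positions': array([-1.30201027e+00,  1.26331775e-01, -4.04727528e-02,  1.40541182e+00,
       -1.06286685e-05,  1.57079771e+00]), 'joint_velocities': array([-0.00018705, -0.00211639,  0.00108685,  0.00035952, -0.00197976,
       -0.001096  ]), 'tau': array([-1.13893489e-04, -4.36904204e+01,  3.53605378e+01,  1.36469048e-02,
       -3.74082504e-06, -1.31866281e-05]), 'ee_pos': array([ 0.13932154, -0.5058049 ,  0.23061568]), 'orientation': array([-7.02895880e-04,  9.90982683e-01,  1.33988124e-01, -1.00400351e-04]), 'ft_force': array([-0.33555691,  0.63117998, -0.06252812]), 'wrist_torque': array([0.03164365, 0.02013297, 0.02435412]), 'opening': 1.000685805188795}
```

View pics/top0.png

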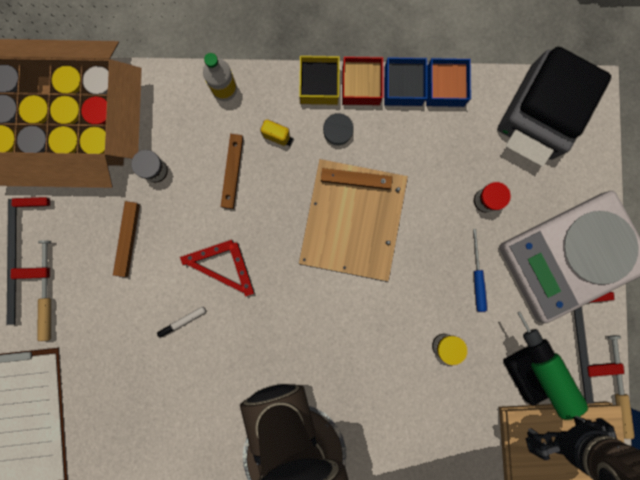

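View pics/side0.png

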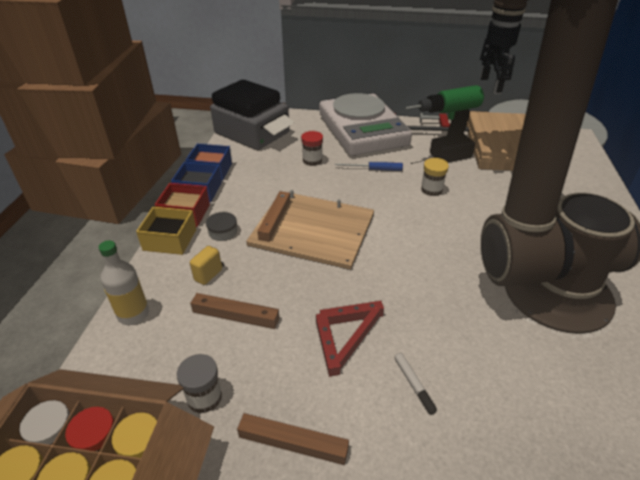

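```bash
python3 - <<'E'
import cv2
a=cv2.imread("pics/top0.png"); b=cv2.imread("pics/side0.png")
cv2.imwrite("pics/c1.png",cv2.resize(a[150:290,290:420],None,fx=4.2,fy=4.2,interpolation=cv2.INTER_CUBIC))
cv2.imwrite("pics/c2.png",cv2.resize(a[120:310,170:290],None,fx=3.1,fy=3.1,interpolation=cv2.INTER_CUBIC))
cv2.imwrite("pics/c3.png",cv2.resize(b[180:275,240:390],None,fx=5,fy=5,interpolation=cv2.INTER_CUBIC))
cv2.imwrite("pics/c4.png",cv2.resize(b[285:385,180:400],None,fx=3.6,fy=3.6,interpolation=cv2.INTER_CUBIC))
E
```

```text
(no output)
```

View pics/c1.png

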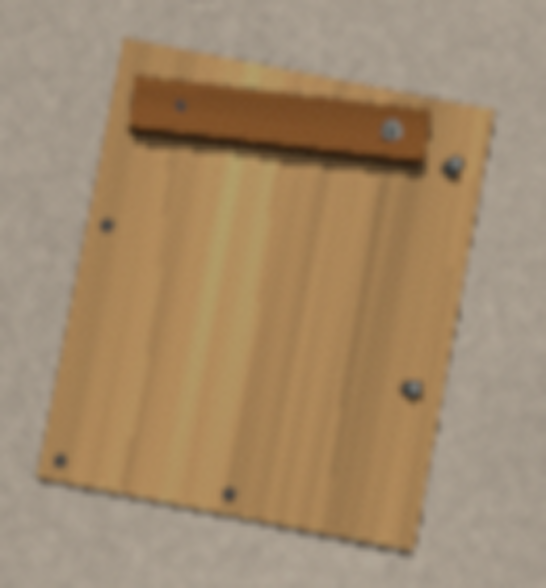

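View pics/c2.png

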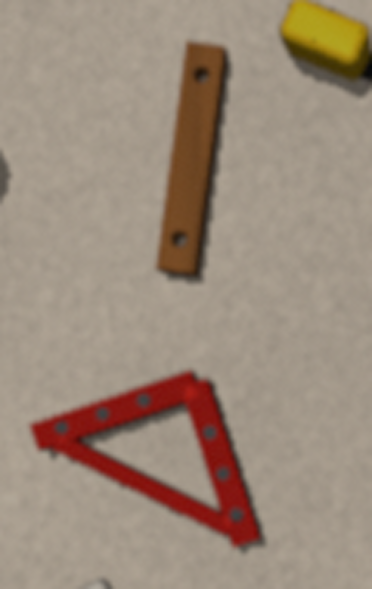

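View pics/c3.png

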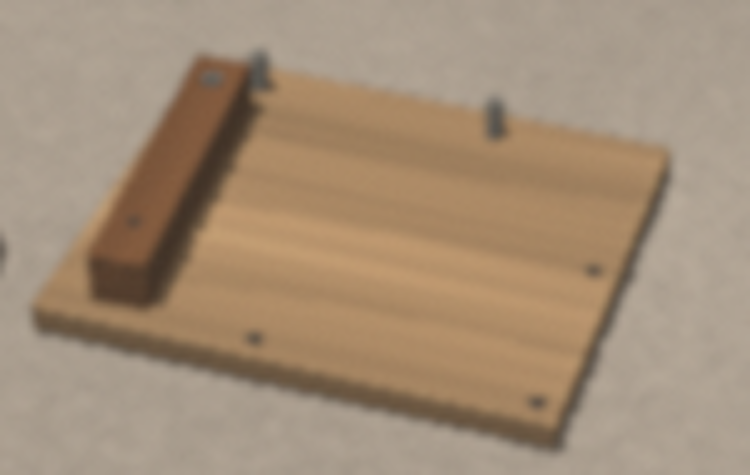

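View pics/c4.png

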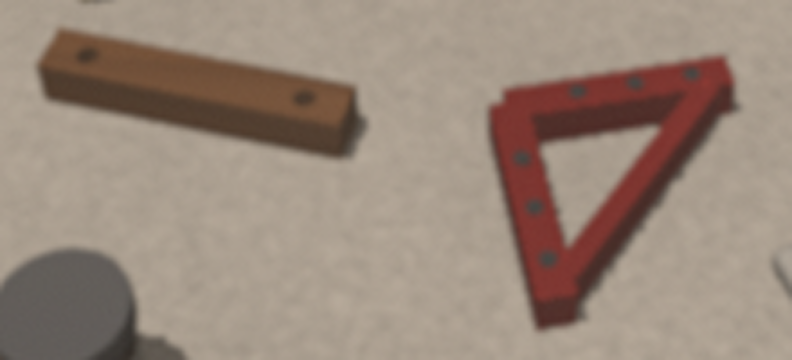

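```bash
cat > h.py <<'E'
import numpy as np, cv2
from scipy.optimize import minimize
from bench import ctrl
CAL={n:ctrl.calibration(n) for n in("top","side")}
def proj(n,P):
    P=np.asarray(P,float).reshape(-1,3);c=CAL[n];T=c["camera_from_world"]
    q=(P@T[:3,:3].T+T[:3,3])@c["intrinsics"].T
    return q[:,:2]/q[:,2:]
def ray(n,uv,z):
    c=CAL[n];T=c["camera_from_world"];R=T[:3,:3]
    C=-R.T@T[:3,3];d=R.T@np.linalg.inv(c["intrinsics"])@[uv[0],uv[1],1]
    return C+d*(z-C[2])/d[2]
def box(x0,x1,y0,y1,z0,z1): return np.array([(x,y,z) for x in(x0,x1) for y in(y0,y1) for z in(z0,z1)])
def prism(poly,z0,z1): return np.array([(x,y,z) for x,y in poly for z in(z0,z1)])
def place(S,p,z=0):
    c,s=np.cos(p[2]),np.sin(p[2])
    return [np.c_[A[:,0]*c-A[:,1]*s+p[0],A[:,0]*s+A[:,1]*c+p[1],A[:,2]+z] for A in S]
SS=8
def render(n,S,roi):
    x0,y0,x1,y1=roi
    m=np.zeros(((y1-y0)*SS,(x1-x0)*SS),np.uint8)
    for A in S:
        uv=(proj(n,A)-[x0-.5,y0-.5])*SS-.5
        h=cv2.convexHull(uv.astype(np.float32))[:,0]
        cv2.fillConvexPoly(m,np.round(h*16).astype(np.int32),255,shift=4)
    return cv2.GaussianBlur(cv2.resize(m,(x1-x0,y1-y0),interpolation=cv2.INTER_AREA).astype(float)/255,(0,0),.6)
def fit(views,S,p0,z=0):
    # views: list of (cam, softmask full image)
    p0=np.array(p0,float);rois=[]
    for n,m in views:
        uv=proj(n,np.vstack(place(S,p0,z)));a=np.floor(uv.min(0)).astype(int)-10;b=np.ceil(uv.max(0)).astype(int)+10
        rois.append((max(a[0],0),max(a[1],0),min(b[0],640),min(b[1],480)))
    def cost(q):
        p=p0+np.array(q)*[.001,.001,.01]
        return sum(((render(n,place(S,p,z),r)-m[r[1]:r[3],r[0]:r[2]])**2).sum() for (n,m),r in zip(views,rois))
    best=minimize(cost,[0,0,0],method="Nelder-Mead",options=dict(initial_simplex=[[0,0,0],[6,0,0],[0,6,0],[0,0,6]],xatol=.02,fatol=.01))
    return p0+best.x*[.001,.001,.01],best.fun,cost([0,0,0])
RAIL=[box(-.09,.09,-.015,.015,0,.03)]
BOARD=[box(-.13,.13,-.11,.11,0,.018)]
SQ=[prism([(-.068,-.072),(.062,-.072),(.072,-.062),(.072,-.05),(-.068,-.05)],0,.028),
    prism([(.05,-.062),(.062,-.072),(.072,-.062),(.072,.068),(.05,.068)],0,.028),
    prism([(-.055-.00495,-.055+.00495),(-.055+.00495,-.055-.00495),(.055+.00495,.055-.00495),(.055-.00495,.055+.00495)],0,.028)]
def soft(a,lo,hi): return np.clip((a-lo)/(hi-lo),0,1)
def redmask(im):
    f=im.astype(float);return soft((f[...,0]-np.maximum(f[...,1],f[...,2]))/(f.sum(2)/3+20),.25,.75)
def brown(im):
    f=im.astype(float);return soft((f[...,0]-f[...,2])/(f.sum(2)/3+10),.2,.55)
E
python3 - <<'E'
from h import *
def L(n):return cv2.imread(f"pics/{n}0.png")[:,:,::-1]
I={n:L(n) for n in CAL}
c=lambda off,s,u,v:((u+.5)/s-.5+off[0],(v+.5)/s-.5+off[1])
C1=lambda u,v:c((290,150),4.2,u,v);C2=lambda u,v:c((170,120),3.1,u,v)
C3=lambda u,v:c((240,180),5,u,v);C4=lambda u,v:c((180,285),3.6,u,v)
h=[ray("top",C2(*p),.03) for p in((201,74),(179,239))];print("holes top",h,np.linalg.norm(h[0]-h[1]))
h2=[ray("side",C4(*p),.03) for p in((88,55),(304,98))];print("holes side",h2,np.linalg.norm(h2[0]-h2[1]))
b=[ray("top",C1(*p),.018) for p in((124,40),(493,110),(412,553),(40,478))]
print("board",b,[np.linalg.norm(b[i]-b[i-1]) for i in range(4)])
p=[ray("top",C1(*p),.030) for p in((453,167),(412,389))];print("pins top",p,np.linalg.norm(p[0]-p[1]))
for k,z in((0,.042),(1,.018)):
    q=[ray("side",C3(*p),z) for p in(((260,52),(495,98)),((260,86),(495,136)))[k]];print("pins side",q,np.linalg.norm(q[0]-q[1]))
m=(np.array(h[0])+h[1])/2;d=h[0]-h[1];p0=[m[0],m[1],np.arctan2(d[1],d[0])]
for nm in(["top"],["side"],["top","side"]):
    print("rail",nm,fit([(n,brown(I[n])) for n in nm],RAIL,p0))
bm=np.mean(b,0);d=b[0]-b[3]
for nm in(["top"],["side"],["top","side"]):
    print("board",nm,fit([(n,brown(I[n])) for n in nm],BOARD,[bm[0],bm[1],np.arctan2(d[1],d[0])]))
e=ray("top",C2(55,442),.028);f=ray("top",C2(240,528),.028);m=(e+f)/2
for nm in(["top"],["side"],["top","side"]):
    print("square",nm,fit([(n,redmask(I[n])) for n in nm],SQ,[m[0],m[1],.28]))
for n in CAL:
    cv2.imwrite(f"pics/m_{n}.png",np.hstack([brown(I[n])[100:400,150:470],redmask(I[n])[100:400,150:470]])*255)
E
```

```text
holes top [array([0.7401868 , 0.15526686, 0.03      ]), array([0.6103842 , 0.16884731, 0.03      ])] 0.13051108748039514
holes side [array([0.73952978, 0.15622623, 0.03      ]), array([0.61079209, 0.16989062, 0.03      ])] 0.12946084113725156
board [array([ 0.70780741, -0.04968193,  0.018     ]), array([ 0.6700721 , -0.26380473,  0.018     ]), array([ 0.41408265, -0.21755827,  0.018     ]), array([ 0.45374896, -0.00514064,  0.018     ])] [np.float64(0.2579333745887915), np.float64(0.21742246105800678), np.float64(0.26013330073480634), np.float64(0.21608947872522818)]
pins top [array([ 0.63443612, -0.23873574,  0.03      ]), array([ 0.50685007, -0.21559433,  0.03      ])] 0.12966774071324896
pins side [array([ 0.63393962, -0.23772724,  0.042     ]), array([ 0.50702587, -0.21495882,  0.042     ])] 0.12893991656267656
pins side [array([ 0.63548362, -0.24050705,  0.018     ]), array([ 0.5064421 , -0.21468276,  0.018     ])] 0.13160018466584802
rail ['top'] (array([ 0.67572454,  0.16291462, -0.10414388]), np.float64(32.827030999703226), np.float64(41.799354438799014))
rail ['side'] (array
[... 420 characters left out ...]
25468]), np.float64(471.8216187433176), np.float64(536.9047016005552))
board ['top', 'side'] (array([ 0.56247543, -0.13433583, -0.17891176]), np.float64(607.7403260803476), np.float64(637.075651746404))
square ['top'] (array([0.42104085, 0.19255561, 0.33789419]), np.float64(133.81277627503204), np.float64(366.4171007986804))
square ['side'] (array([0.42104786, 0.18932822, 0.3505395 ]), np.float64(635.4660855344399), np.float64(692.9674243561038))
square ['top', 'side'] (array([0.42121195, 0.19187259, 0.33995403]), np.float64(785.3204039281775), np.float64(1059.3845251547841))[ WARN:0@3.261] global loadsave.cpp:1063 imwrite_ Unsupported depth image for selected encoder is fallbacked to CV_8U.
```

```bash
cat >> h.py <<'E'
from scipy.spatial.transform import Rotation as Ro
def tool():
    s=ctrl.read_state();q=s["orientation"];R=Ro.from_quat([q[1],q[2],q[3],q[0]]).as_matrix()
    return s,R,np.arctan2(R[1,0],R[0,0])
def togo(x,y,z,heading):
    s,R,h=tool();p=s["ee_pos"]
    turn=-((heading-h+np.pi)%(2*np.pi)-np.pi)
    d=np.array([x,y,z])-p
    R2=np.array([[np.cos(heading),np.sin(heading),0],[np.sin(heading),-np.cos(heading),0],[0,0,-1]])
    print("t",round(s["t"],2),"p",p.round(4),"h",round(h,4),"tilt",R[:2,2].round(4),"F",s["ft_force"].round(2),"op",round(s["opening"],3))
    print("turn",round(turn,4),"after turn mm",(R2.T@d*1e3).round(1),"before turn",(R.T@d*1e3).round(1))
E
python3 -c "
from h import *
togo(.6755,.1625,.1,-.105)"
```

```text
t 0.1 p [ 0.1393 -0.5058  0.2306] h 0.2688 tilt [-0.0004  0.0014] F [-0.34  0.63 -0.06] op 1.001
turn 0.3738 after turn mm [ 463.2 -720.8  130.6] before turn [ 694.4 -501.7  131.3]
```

apply_moves(rows=[[0,0,0,0.187],[0,0,0,0.187],[33,-51.5,0,0],[33,-51.5,0,0],[33,-51.5,0,0],[33,-51.5,0,0],[33,-51.5,0,0],[33,-51.5,0,0],[33,-51.5,0,0],[33,-51.5,0,0]], jaw=0.75)

```text
t: 1.35
ee_pos: [0.446, -0.1223, 0.2311]
orientation: [0.0, 0.999, -0.053, -0.0]
ft_force: [0.5, -1.0, 0.6]
opening: 0.755
```

apply_moves(rows=[[33,-51.5,0,0],[33,-51.5,0,0],[33,-51.5,20,0],[33,-51.5,30,0],[33,-51.5,30,0],[33,-51.5,30,0],[0,0,0,0],[0,0,0,0]])

```text
t: 2.35
ee_pos: [0.6488, 0.0626, 0.1361]
orientation: [-0.039, 0.999, 0.031, -0.002]
ft_force: [-0.3, 0.4, 1.5]
opening: 0.752
```

```bash
python3 -c "
from h import *
togo(.6755,.1625,.008,-.105)"
```

```text
t 2.35 p [0.6488 0.0626 0.1361] h 0.0618 tilt [-0.0074  0.0775] F [-0.28  0.35  1.53] op 0.752
turn 0.1668 after turn mm [  16.1 -102.2  128.1] before turn [ 33.2 -87.8 135.3]
```

```bash
python3 -c "
from h import *
s=ctrl.read_state();print(s['joint_positions'].round(3),s['joint_velocities'].round(3),s['tau'].round(2),s['wrist_torque'].round(2))
im=ctrl.snapshot('side');cv2.imwrite('pics/s1.png',im[:,:,::-1])
im=ctrl.snapshot('top');cv2.imwrite('pics/t1.png',im[:,:,::-1])"
```

```text
[0.061 0.382 0.081 1.272 0.078 3.141] [-0.011 -0.029  0.005  0.001  0.003  0.001] [  0.65 -57.51  34.47  -0.09   0.27  -0.  ] [-0.09 -0.02  0.05]
```

View pics/s1.png

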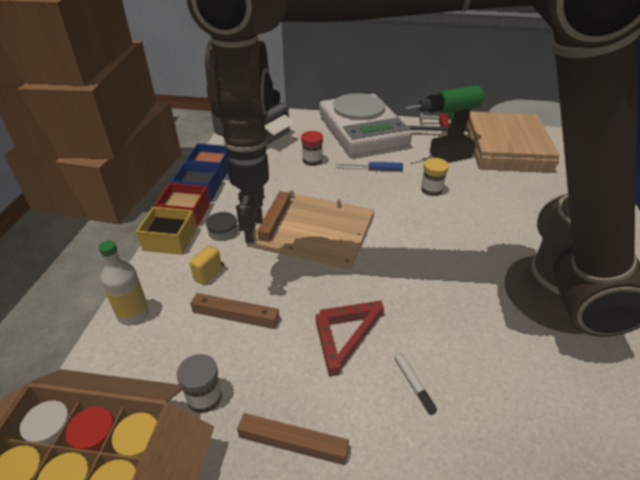

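apply_moves(rows=[[0,0,0,-0.186],[0,0,0,-0.186],[0,0,0,-0.186],[0,0,0,-0.186],[0,0,0,-0.186],[0,0,0,-0.186],[0,0,0,-0.186],[0,0,0,-0.186],[0,0,0,-0.186],[0,0,0,-0.186]])

```text
t: 3.7
ee_pos: [0.6491, 0.0619, 0.1381]
orientation: [-0.024, 0.57, 0.821, 0.031]
ft_force: [0.0, -0.3, -0.3]
opening: 0.748
```

```bash
python3 -c "
from h import *
import numpy as np
togo(.6755,.1625,.008,-.105+np.pi)"
```

```text
t 3.7 p [0.6491 0.0619 0.1381] h 1.9277 tilt [-0.0039  0.078 ] F [ 0.04 -0.32 -0.28] op 0.748
turn -1.1089 after turn mm [-15.7 102.8 130.1] before turn [ 75.1  56.7 137.4]
```

apply_moves(rows=[[0,0,0,-0.186],[0,0,0,-0.186],[0,0,0,-0.186],[0,0,0,-0.186],[0,0,0,-0.186],[0,0,0,-0.186],[0,0,0,-0.186],[0,0,0,-0.186],[0,0,0,-0.186],[0,0,0,-0.186]])

```text
t: 4.95
ee_pos: [0.6491, 0.0618, 0.1381]
orientation: [0.011, -0.317, 0.948, 0.038]
ft_force: [-0.7, -0.1, -0.1]
opening: 0.753
```

apply_moves(rows=[[0,0,0,-0.186],[0,0,0,-0.186],[0,0,0,-0.186],[0,0,0,-0.186],[0,0,0,-0.186],[0,0,0,-0.186],[0,0,0,-0.186],[0,0,0,-0.186],[0,0,0,-0.186],[0,0,0,-0.186]])

```text
t: 6.2
ee_pos: [0.6491, 0.0619, 0.1381]
orientation: [-0.036, 0.949, -0.313, -0.014]
ft_force: [-0.8, -0.7, -0.9]
opening: 0.749
```

apply_moves(rows=[[0,0,0,-0.186],[0,0,0,-0.186],[0,0,0,-0.186]])

```text
t: 6.58
ee_pos: [0.6491, 0.0619, 0.1381]
orientation: [-0.039, 0.998, -0.039, -0.003]
ft_force: [0.1, 0.6, -0.2]
opening: 0.752
```

```bash
python3 -c "
from h import *
import numpy as np
print(ctrl.read_state()['joint_positions'].round(3))
togo(.6755,.1625,.008,-.105+np.pi)"
```

```text
[ 0.06   0.379  0.081  1.272  0.078 -3.004]
t 6.58 p [0.6491 0.0619 0.1381] h -0.078 tilt [-0.0038  0.078 ] F [ 0.14  0.64 -0.18] op 0.752
turn -3.1146 after turn mm [-15.7 102.8 130.1] before turn [ 19.7 -92.  137.5]
```

apply_moves(rows=[[0,0,0,-0.13],[0,25,0,0],[0,25,0,0],[0,0,0,0]])

```text
t: 7.08
ee_pos: [0.6508, 0.0281, 0.1327]
orientation: [-0.032, 0.999, 0.006, -0.002]
ft_force: [-0.7, -0.1, 0.2]
opening: 0.748
```

```bash
python3 -c "
from h import *
import numpy as np
print(ctrl.read_state()['joint_positions'].round(3))
togo(.6755,.1625,.008,-.105+np.pi)"
```

```text
[ 0.014  0.382  0.074  1.265  0.065 -3.139]
t 7.08 p [0.6508 0.0281 0.1327] h 0.0117 tilt [-0.0034  0.0646] F [-0.65 -0.13  0.2 ] op 0.748
turn -3.0249 after turn mm [-10.5 136.2 124.7] before turn [  26.6 -125.7  133. ]
```

apply_moves(rows=[[0,50,-4,0],[0,50,-4,0]])

```text
t: 7.32
ee_pos: [0.6522, -0.0297, 0.1348]
orientation: [-0.016, 0.999, -0.031, -0.001]
ft_force: [0.3, -0.7, -0.6]
opening: 0.748
```

```bash
python3 -c "
from h import *
import numpy as np
print(ctrl.read_state()['joint_positions'].round(3))
togo(.6755,.1625,.008,-.105+np.pi)"
```

```text
[-0.06   0.385  0.085  1.273  0.032 -3.14 ]
t 7.33 p [ 0.6522 -0.0297  0.1348] h -0.062 tilt [-0.0014  0.0324] F [ 0.27 -0.67 -0.63] op 0.748
turn -3.0986 after turn mm [ -3.  193.6 126.8] before turn [  11.7 -189.1  133. ]
```

apply_moves(rows=[[0,50,-2,0],[0,0,0,0]])

```text
t: 7.58
ee_pos: [0.6512, -0.0602, 0.1353]
orientation: [-0.008, 0.999, -0.051, -0.001]
ft_force: [0.3, -0.2, 0.5]
opening: 0.752
```

```bash
python3 -c "
from h import *
import numpy as np
print(ctrl.read_state()['joint_positions'].round(4))
togo(.6755,.1625,.008,-.105+np.pi)"
```

```text
[-0.0996  0.3874  0.0888  1.2756  0.0165 -3.1399]
t 7.58 p [ 0.6512 -0.0602  0.1353] h -0.1013 tilt [-0.0017  0.0168] F [ 0.31 -0.19  0.49] op 0.752
turn -3.1379 after turn mm [ -0.8 224.  127.3] before turn [   2.1 -221.9  131. ]
```

apply_moves(rows=[[0,50,-1,0],[0,0,0,0]])

```text
t: 7.82
ee_pos: [0.6491, -0.0885, 0.1354]
orientation: [-0.001, 0.998, -0.069, -0.002]
ft_force: [0.2, 0.0, -0.4]
opening: 0.75
```

```bash
python3 -c "
from h import *
import numpy as np
print(ctrl.read_state()['joint_positions'].round(4))
togo(.6755,.1625,.008,-.105+np.pi)"
```

```text
[-1.3590e-01  3.8990e-01  9.2800e-02  1.2775e+00  8.0000e-04 -3.1402e+00]
t 7.83 p [ 0.6491 -0.0885  0.1354] h -0.1373 tilt [-0.0036  0.0013] F [ 0.15  0.03 -0.37] op 0.75
turn 3.1093 after turn mm [1.000e-01 2.524e+02 1.274e+02] before turn [  -7.7 -252.2  127.6]
```

apply_moves(rows=[[0,0,0,0.186],[0,0,0,0.186],[0,0,0,0.186],[0,0,0,0.186],[0,0,0,0.186],[0,0,0,0.186],[0,0,0,0.186],[0,0,0,0.186],[0,0,0,0.186],[0,0,0,0.186]])

```text
t: 9.07
ee_pos: [0.6493, -0.0866, 0.1354]
orientation: [-0.001, -0.54, 0.842, 0.002]
ft_force: [-0.1, 0.0, 0.8]
opening: 0.747
```

apply_moves(rows=[[0,0,0,0.186],[0,0,0,0.186],[0,0,0,0.186],[0,0,0,0.186],[0,0,0,0.186],[0,0,0,0.186],[0,0,0,0.133]])

```text
t: 9.95
ee_pos: [0.6493, -0.0866, 0.1354]
orientation: [-0.002, 0.053, 0.999, 0.001]
ft_force: [-0.1, -0.7, -0.4]
opening: 0.748
```

apply_moves(rows=[[0,50,0,0],[0,50,0,0],[0,50,0,0],[0,50,0,0],[0,50,30,0],[0,0,30,0],[0,0,0,0]])

```text
t: 10.82
ee_pos: [0.6724, 0.1621, 0.0726]
orientation: [-0.005, 0.05, 0.999, -0.0]
ft_force: [-0.5, 0.6, -0.0]
opening: 0.753
```

```bash
python3 -c "
from h import *
import numpy as np
print(ctrl.read_state()['joint_positions'].round(4))
togo(.6755,.1625,.008,-.105+np.pi)
im=ctrl.snapshot('top');cv2.imwrite('pics/t2.png',cv2.resize(im[100:260,150:350,::-1],None,fx=3.5,fy=3.5,interpolation=2))
im=ctrl.snapshot('side');cv2.imwrite('pics/s2.png',cv2.resize(im[200:400,150:400,::-1],None,fx=3,fy=3,interpolation=2))
"
```

```text
[0.2356 0.4853 0.0967 1.1912 0.0023 0.3366]
t 10.82 p [0.6724 0.1621 0.0726] h 3.0406 tilt [-0.0092  0.0002] F [-0.47  0.56 -0.02] op 0.753
turn 0.004 after turn mm [-3.   0.7 64.6] before turn [-3.6  0.7 64.6]
```

View pics/s2.png

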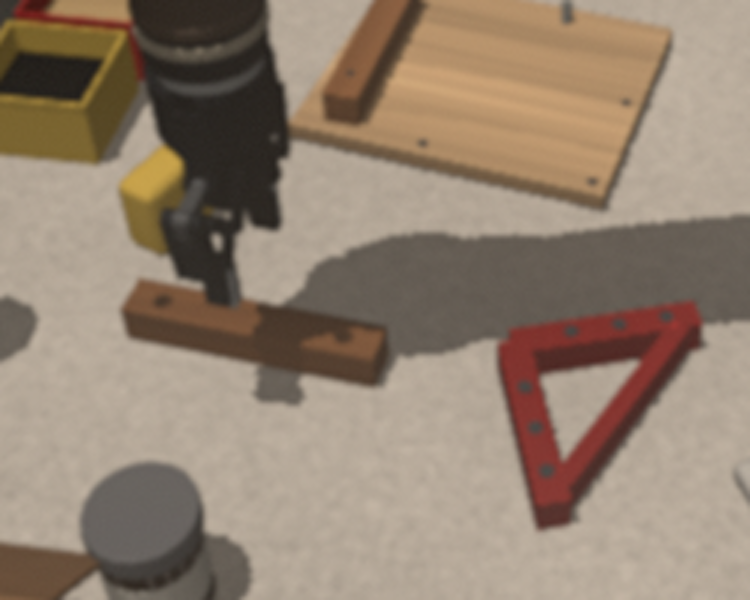

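apply_moves(rows=[[-3,0.7,30,0.004],[0,0,25,0],[0,0,8,0],[0,0,0,0]])

```text
t: 11.42
ee_pos: [0.6781, 0.1606, 0.0136]
orientation: [-0.001, 0.054, 0.999, 0.001]
ft_force: [0.3, 0.3, 0.3]
opening: 0.746
```

```bash
python3 -c "
from h import *
import numpy as np
togo(.6755,.1625,.008,-.105+np.pi)
im=ctrl.snapshot('top');cv2.imwrite('pics/t2.png',cv2.resize(im[100:260,150:350,::-1],None,fx=3.5,fy=3.5,interpolation=2))
"
```

```text
t 11.43 p [0.6781 0.1606 0.0136] h 3.0333 tilt [-0.0027  0.0012] F [0.26 0.35 0.26] op 0.746
turn -0.0033 after turn mm [2.8 1.6 5.6] before turn [2.8 1.6 5.6]
```

View pics/t2.png

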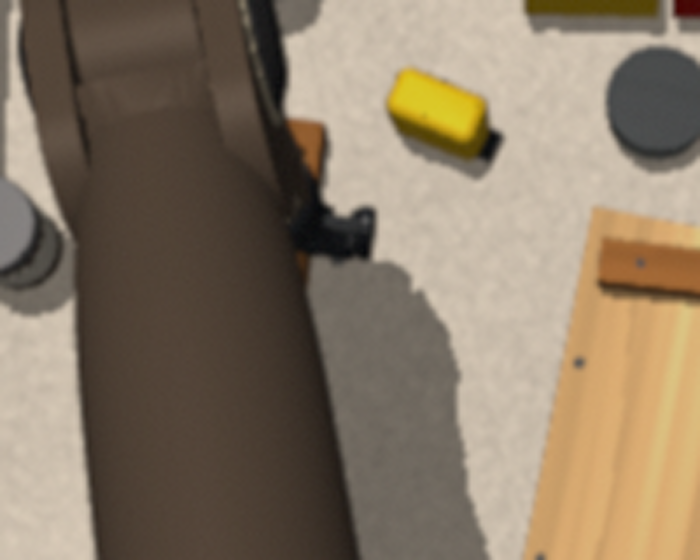

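apply_moves(rows=[[2.8,1.6,5.6,-0.003],[0,0,0,0]])

```text
t: 11.72
ee_pos: [0.6748, 0.163, 0.0073]
orientation: [-0.002, 0.052, 0.999, 0.0]
ft_force: [-1.1, 0.1, 0.5]
opening: 0.749
```

apply_moves(rows=[[0,0,0,0],[0,0,0,0],[0,0,0,0],[0,0,0,0],[0,0,0,0],[0,0,0,0]], jaw=0)

```text
t: 12.48
ee_pos: [0.6753, 0.163, 0.0074]
orientation: [-0.001, 0.052, 0.999, 0.0]
ft_force: [-0.4, 0.9, 5.1]
opening: 0.339
```

```bash
python3 -c "
from h import *
import numpy as np
togo(.5706,-.2271,.1,-.179+np.pi)
"
```

```text
t 12.47 p [0.6753 0.163  0.0074] h 3.0371 tilt [-0.0028  0.0011] F [-0.36  0.85  5.09] op 0.339
turn 0.0745 after turn mm [  33.6 -402.5  -92.6] before turn [  63.7 -398.8  -92.7]
```

apply_moves(rows=[[0,0,-40,0],[0,0,-50,0],[0,0,-30,0.0745],[4,-50,0,0],[4,-50,0,0],[4,-50,0,0],[4,-50,0,0],[4,-50,0,0],[4,-50,0,0],[4,-50,0,0]])

```text
t: 13.72
ee_pos: [0.5844, -0.178, 0.1262]
orientation: [-0.003, 0.089, 0.996, 0.0]
ft_force: [0.8, -0.2, -1.1]
opening: 0.34
```

apply_moves(rows=[[5.6,-52.5,0,0],[0,0,30,0],[0,0,20,0],[0,0,0,0],[0,0,0,0]])

```text
t: 14.35
ee_pos: [0.5706, -0.2272, 0.0774]
orientation: [-0.002, 0.089, 0.996, 0.0]
ft_force: [0.0, 0.2, -1.4]
opening: 0.338
```

```bash
python3 -c "
from h import *
import numpy as np
togo(.5706,-.2271,.067,-.179+np.pi)
im=ctrl.snapshot('top');cv2.imwrite('pics/t3r.png',im[:,:,::-1]);cv2.imwrite('pics/t3.png',cv2.resize(im[140:290,290:430,::-1],None,fx=4,fy=4,interpolation=2))
im=ctrl.snapshot('side');cv2.imwrite('pics/s3r.png',im[:,:,::-1]);cv2.imwrite('pics/s3.png',cv2.resize(im[150:280,230:400,::-1],None,fx=4.5,fy=4.5,interpolation=2))
"
```

```text
t 14.35 p [ 0.5706 -0.2272  0.0774] h 2.9628 tilt [-0.0036  0.0008] F [ 0.01  0.18 -1.39] op 0.338
turn 0.0002 after turn mm [ 0.1  0.1 10.4] before turn [ 0.   0.1 10.4]
```

View pics/s3.png

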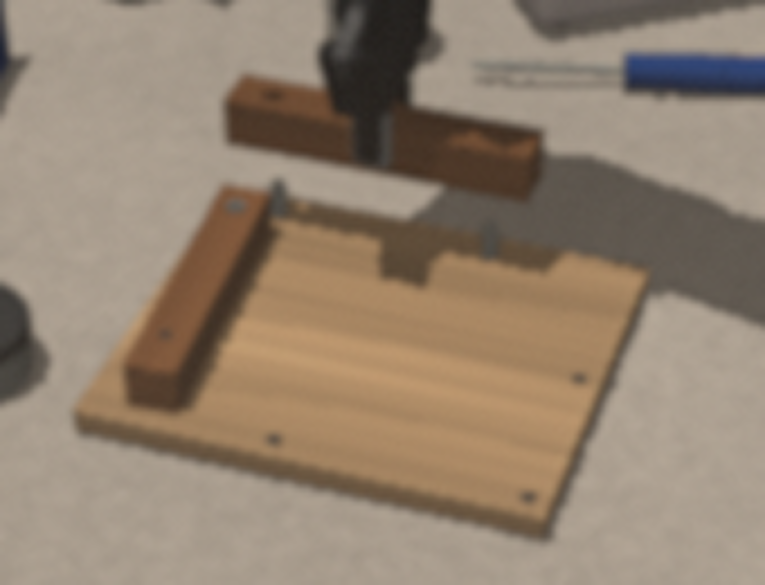

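View pics/t3.png

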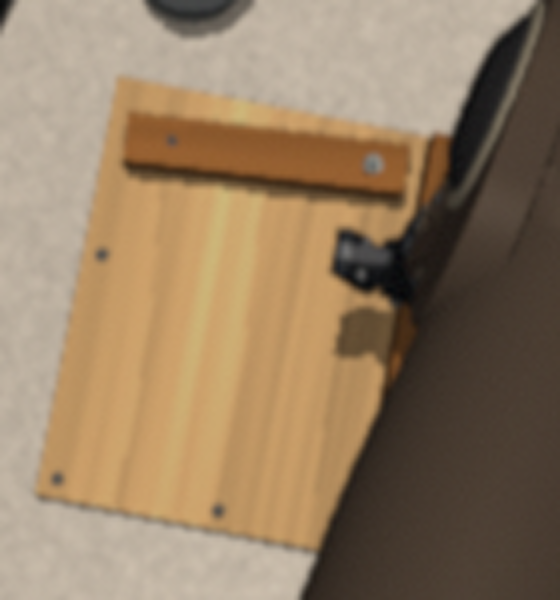

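```bash
python3 -c "
from h import *
import numpy as np
for dx in (0,):
  A=place(RAIL,[.5706,-.2272,-.179],.0774-.0074)[0]
  print(np.c_[A.round(3),((proj('side',A)-[230,150]+.5)*4.5-.5).round(1)])
hh=place([np.array([[.065,0,.03],[-.065,0,.03]])],[.5706,-.2272,-.179],.07)[0]
print(((proj('side',hh)-[230,150]+.5)*4.5-.5).round(1))
im=cv2.imread('pics/s3r.png');cv2.imwrite('pics/s3b.png',cv2.resize(im[160:205,275:355],None,fx=9,fy=9,interpolation=2))
"
```

```text
[[ 4.790e-01 -2.260e-01  7.000e-02  5.426e+02  1.756e+02]
 [ 4.790e-01 -2.260e-01  1.000e-01  5.447e+02  1.309e+02]
 [ 4.850e-01 -1.960e-01  7.000e-02  5.277e+02  2.050e+02]
 [ 4.850e-01 -1.960e-01  1.000e-01  5.296e+02  1.599e+02]
 [ 6.560e-01 -2.580e-01  7.000e-02  2.456e+02  1.191e+02]
 [ 6.560e-01 -2.580e-01  1.000e-01  2.429e+02  7.500e+01]
 [ 6.620e-01 -2.280e-01  7.000e-02  2.260e+02  1.465e+02]
 [ 6.620e-01 -2.280e-01  1.000e-01  2.229e+02  1.020e+02]]
[[274.   96.1]
 [493.7 137.1]]
```

View pics/s3b.png

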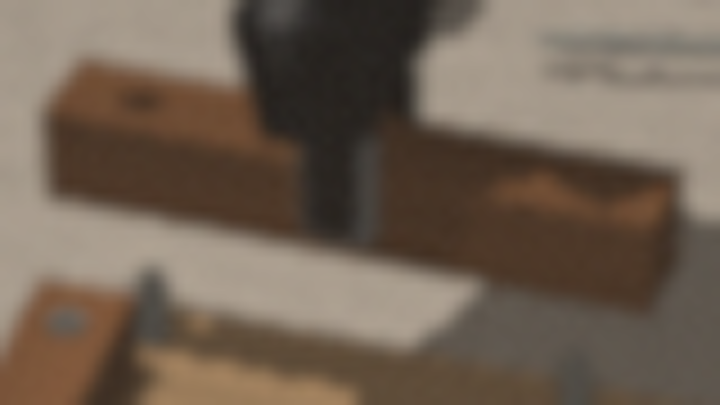

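apply_moves(rows=[[0,0,15,0],[0,0,11,0],[0,0,4,0],[0,0,4,0],[0,0,0,0]])

```text
t: 15.08
ee_pos: [0.5704, -0.2271, 0.0428]
orientation: [-0.002, 0.089, 0.996, 0.0]
ft_force: [0.1, 0.5, -1.7]
opening: 0.34
```

```bash
python3 -c "
from h import *
import numpy as np
togo(.5706,-.2271,.0254,-.179+np.pi);print(ctrl.read_state()['wrist_torque'].round(2))
im=ctrl.snapshot('side');cv2.imwrite('pics/s4.png',cv2.resize(im[150:260,260:370,::-1],None,fx=5.4,fy=5.4,interpolation=2))
"
```

```text
t 15.07 p [ 0.5704 -0.2271  0.0428] h 2.9626 tilt [-0.0038  0.0013] F [ 0.09  0.53 -1.68] op 0.34
turn -0.0 after turn mm [-0.2  0.  17.4] before turn [-0.3 -0.  17.4]
[ 0.17 -0.09 -0.06]
```

View pics/s4.png

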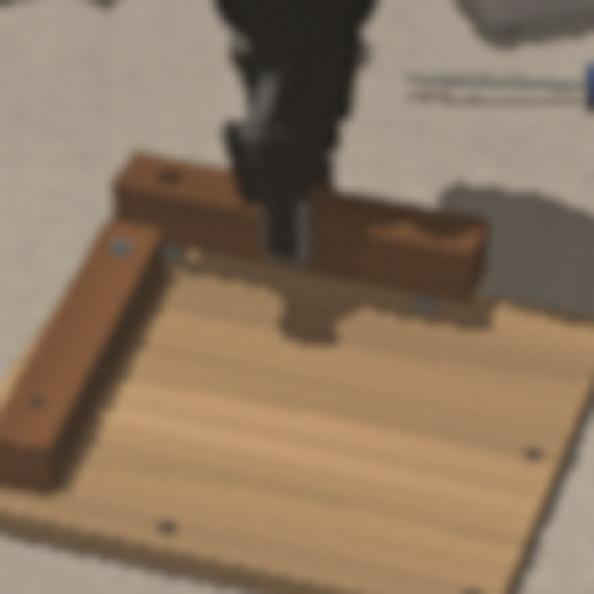

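apply_moves(rows=[[0,0,4,0],[0,0,4,0],[0,0,4,0],[0,0,3,0],[0,0,2,0],[0,0,0,0]])

```text
t: 15.88
ee_pos: [0.5704, -0.2271, 0.0257]
orientation: [-0.002, 0.089, 0.996, 0.0]
ft_force: [2.1, 3.0, -2.5]
opening: 0.34
```

```bash
python3 -c "
from h import *
import numpy as np
togo(.5706,-.2271,.0254,-.179+np.pi);print(ctrl.read_state()['wrist_torque'].round(2))
im=ctrl.snapshot('side');cv2.imwrite('pics/s4.png',cv2.resize(im[150:260,260:370,::-1],None,fx=5.4,fy=5.4,interpolation=2))
"
```

```text
t 15.88 p [ 0.5704 -0.2271  0.0257] h 2.9626 tilt [-0.0036  0.0012] F [ 2.06  3.03 -2.54] op 0.34
turn -0.0 after turn mm [-0.2  0.   0.3] before turn [-0.2  0.   0.3]
[ 0.56 -0.38 -0.02]
```

View pics/s4.png

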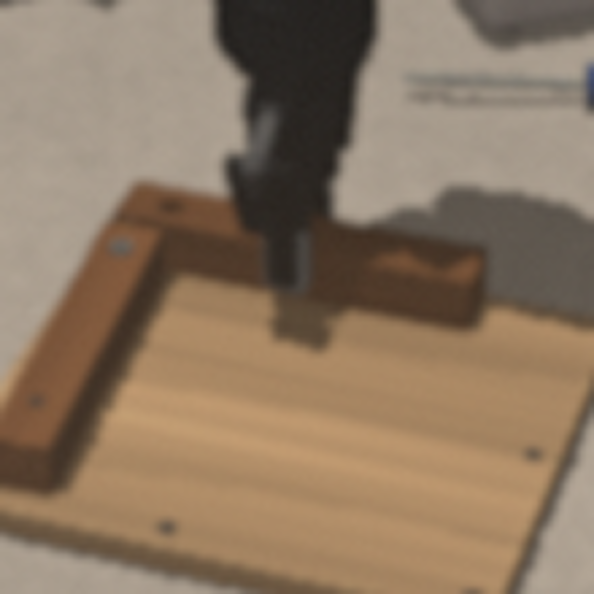

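apply_moves(rows=[[0,0,0.5,0],[0,0,0.5,0],[0,0,0.5,0],[0,0,0,0]])

```text
t: 16.42
ee_pos: [0.5704, -0.2271, 0.0254]
orientation: [-0.001, 0.089, 0.996, 0.0]
ft_force: [0.7, 4.8, 4.9]
opening: 0.338
```

apply_moves(rows=[[0,0,0,0],[0,0,0,0],[0,0,0,0],[0,0,0,0],[0,0,-25,0],[0,0,-40,0],[0,0,-40,0],[0,0,-40,-0.1]], jaw=0.7)

```text
t: 17.42
ee_pos: [0.5707, -0.2274, 0.1708]
orientation: [-0.002, 0.038, 0.999, 0.0]
ft_force: [0.4, -0.3, 0.1]
opening: 0.702
```

```bash
python3 -c "
from h import *
togo(.421,.192,.1,1.125+np.pi)
im=ctrl.snapshot('top');cv2.imwrite('pics/t5r.png',im[:,:,::-1])
im2=ctrl.snapshot('side');cv2.imwrite('pics/s5r.png',im2[:,:,::-1])
p=[.421,.192,.339]
for n,I,roi in (('top',im,(170,230,270,305)),('side',im2,(300,290,400,380))):
  a=cv2.resize(I[roi[1]:roi[3],roi[0]:roi[2],::-1],None,fx=6,fy=6,interpolation=2)
  for A in place(SQ,p):
    for z in (0,.028):
      P=A[np.isclose(A[:,2],z)]
      uv=((proj(n,P)-roi[:2]+.5)*6-.5)
      cv2.polylines(a,[np.round(uv*16).astype(int)],True,(255,255,0) if z else (0,255,0),1,cv2.LINE_AA,4)
  cv2.imwrite(f'pics/sq_{n}.png',a)
"
```

```text
t 17.43 p [ 0.5707 -0.2274  0.1708] h 3.065 tilt [-0.0038  0.0006] F [ 0.44 -0.26  0.05] op 0.702
turn -1.2016 after turn mm [-313.9  315.9   70.8] before turn [181.  406.7  71.6]
```

View pics/sq_top.png

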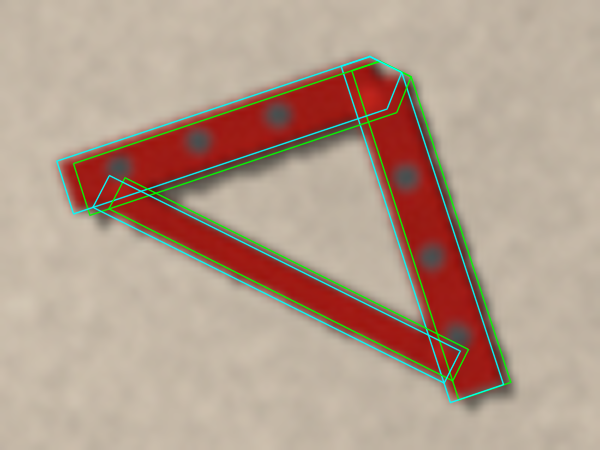

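View pics/sq_side.png

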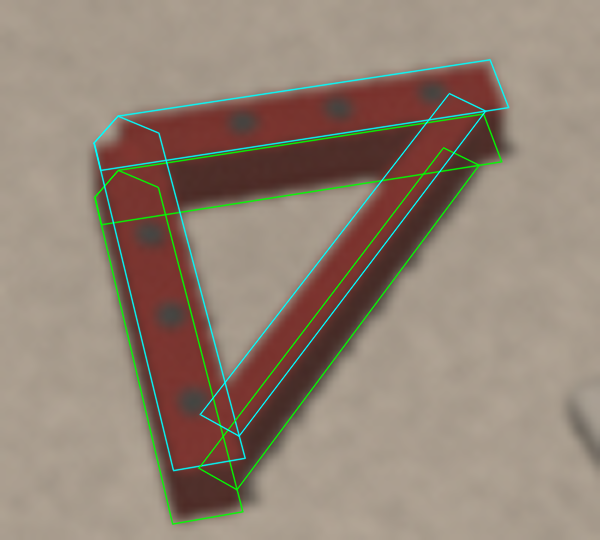

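View pics/t5r.png

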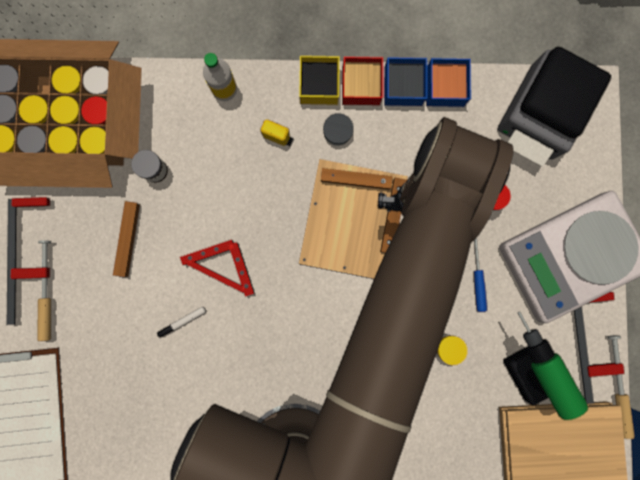

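apply_moves(rows=[[0,0,0,-0.18],[0,0,0,-0.18],[0,0,0,-0.18],[0,0,0,-0.18],[0,0,0,-0.18],[0,0,0,-0.18],[0,0,0,-0.12],[-40,40,5,0],[-40,40,5,0],[-40,40,5,0]], jaw=0.5)

```text
t: 18.77
ee_pos: [0.5139, -0.0658, 0.1539]
orientation: [-0.002, -0.531, 0.847, 0.002]
ft_force: [0.4, 0.5, -0.1]
opening: 0.5
```

apply_moves(rows=[[-40,40,10,0],[-40,40,10,0],[-40,40,10,0],[-40,40,10,0],[-34,36,15,0],[0,0,30,0],[0,0,0,0],[0,0,0,0]])

```text
t: 19.77
ee_pos: [0.4227, 0.1926, 0.0709]
orientation: [-0.001, -0.531, 0.847, 0.001]
ft_force: [-0.3, 1.5, 0.0]
opening: 0.5
```

```bash
python3 -c "
from h import *
togo(.421,.1905,.005,1.124+np.pi)
im2=ctrl.snapshot('side');cv2.imwrite('pics/s6.png',cv2.resize(im2[230:400,280:440,::-1],None,fx=3.5,fy=3.5,interpolation=2))
"
```

```text
t 19.77 p [0.4227 0.1926 0.0709] h -2.0216 tilt [-0.0035  0.0007] F [-0.34  1.49  0.02] op 0.5
turn -0.004 after turn mm [ 2.6  0.7 65.9] before turn [ 2.5  0.4 65.9]
```

View pics/s6.png

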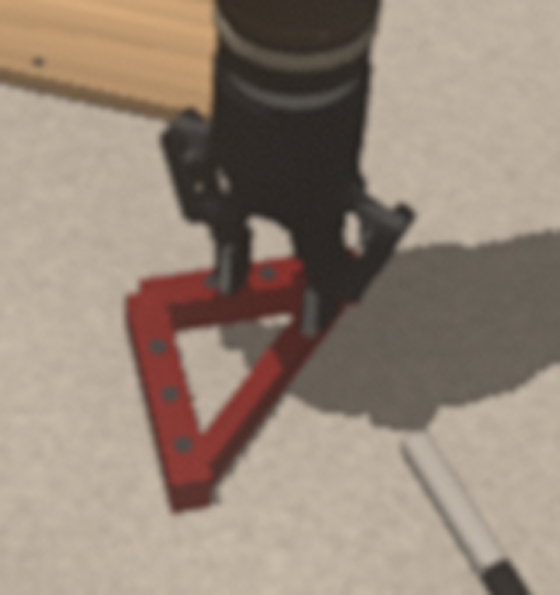

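apply_moves(rows=[[2.5,0.7,35,-0.004],[0,0,24,0],[0,0,6,0],[0,0,0,0],[0,0,0,0]])

```text
t: 20.45
ee_pos: [0.4215, 0.1913, 0.0067]
orientation: [-0.0, -0.533, 0.846, 0.001]
ft_force: [-0.2, 0.7, -0.6]
opening: 0.503
```

```bash
python3 -c "
from h import *
togo(.421,.1905,.005,1.124+np.pi)
im2=ctrl.snapshot('side');cv2.imwrite('pics/s7.png',cv2.resize(im2[230:400,280:440,::-1],None,fx=3.5,fy=3.5,interpolation=2))
"
```

```text
t 20.45 p [0.4215 0.1913 0.0067] h -2.0171 tilt [-0.0017  0.0017] F [-0.19  0.73 -0.56] op 0.503
turn 0.0005 after turn mm [0.9 0.1 1.7] before turn [0.9 0.1 1.7]
```

View pics/s7.png

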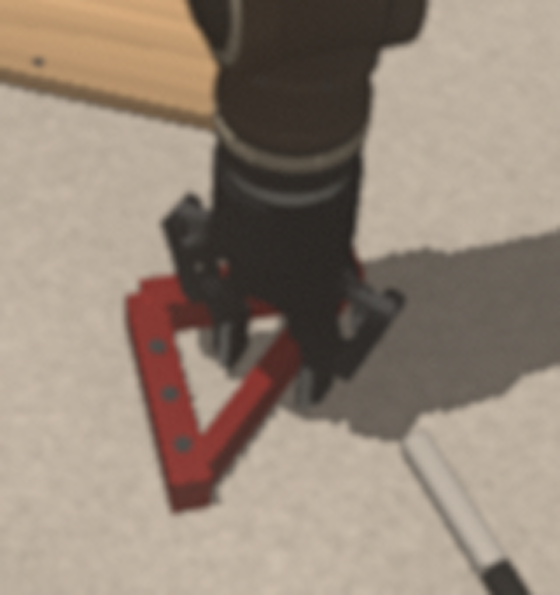

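apply_moves(rows=[[0,0,0,0],[0,0,0,0],[0,0,0,0],[0,0,0,0],[0,0,0,0],[0,0,0,0]], jaw=0)

```text
t: 21.25
ee_pos: [0.4209, 0.1913, 0.0061]
orientation: [-0.001, -0.533, 0.846, 0.001]
ft_force: [-1.1, -0.3, 5.1]
opening: 0.145
```

apply_moves(rows=[[0,0,-20,0],[0,0,-40,0],[0,0,-20,0],[0,0,0,0],[0,0,0,0]])

```text
t: 21.88
ee_pos: [0.4199, 0.1906, 0.0841]
orientation: [-0.002, -0.533, 0.846, 0.001]
ft_force: [-0.4, -0.3, -3.3]
opening: 0.148
```

```bash
python3 -c "
from h import *
s,R,h=tool();p=s['ee_pos'];togo(.5,-.1,.1,-.179+np.pi*1.25)
im=ctrl.snapshot('top');im2=ctrl.snapshot('side')
g=[p[0],p[1],h-np.pi*1.25]
z=p[2]-.0067
for n,I in(('top',im),('side',im2)):
  print(n,fit([(n,redmask(I))],SQ,g,z))
  cv2.imwrite(f'pics/{n}8.png',I[:,:,::-1])
  q=proj(n,[[p[0],p[1],z]])[0].astype(int);print(q)
  cv2.imwrite(f'pics/{n}8c.png',cv2.resize(I[q[1]-60:q[1]+60,q[0]-70:q[0]+70,::-1],None,fx=4.5,fy=4.5,interpolation=2))
print(g)
"
```

```text
t 21.88 p [0.4199 0.1906 0.0841] h -2.0166 tilt [-0.0055  0.    ] F [-0.4  -0.26 -3.3 ] op 0.148
turn 0.5186 after turn mm [  99.8 -284.4  -15.9] before turn [ 227.7 -197.5  -16.4]
top (array([ 0.42136221,  0.19193379, -5.94235485]), np.float64(660.1620826873628), np.float64(680.4604425230108))
[212 276]
side (array([ 0.42093682,  0.18751564, -5.91921117]), np.float64(1359.3885001198546), np.float64(1382.5656789543975))
[359 314]
[np.float64(0.4199462531660508), np.float64(0.19060637655366944), np.float64(-5.943612278442209)]
```

View pics/side8c.png

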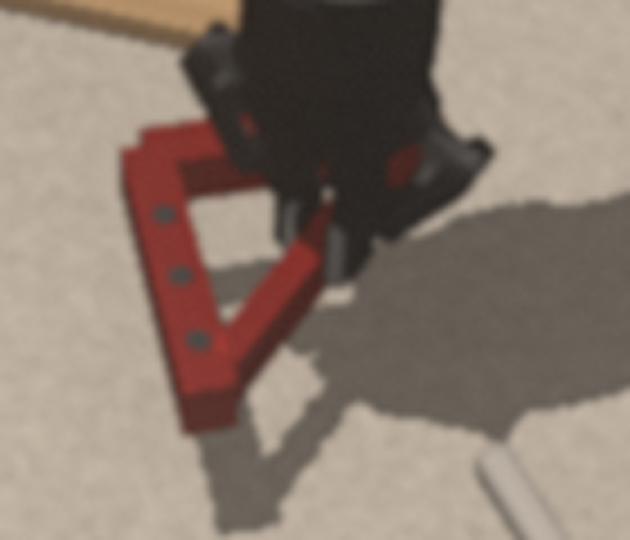

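View pics/top8c.png

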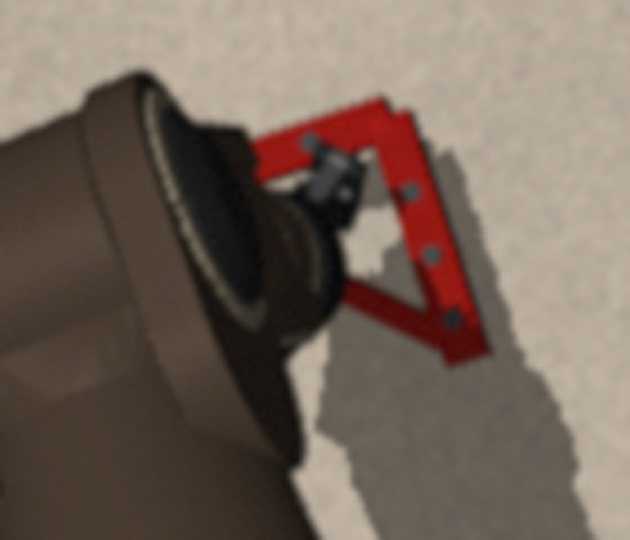

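```bash
python3 -c "
from h import *
u=((392+.5)/4.2-.5+290,(130+.5)/4.2-.5+150);print('screw',ray('top',u,.048))
u=((211+.5)/5-.5+240,(78+.5)/5-.5+180);print('screw side',ray('side',u,.048))
for p in((180,104),):
  print('screw2',ray('top',((p[0]+.5)/4.2-.5+290,(p[1]+.5)/4.2-.5+150),.048))
togo(.5474,-.1192,.075,-.179+np.pi*1.25)
"
```

```text
screw [ 0.65207487 -0.20132243  0.048     ]
screw side [ 0.65243633 -0.20277389  0.048     ]
screw2 [ 0.66508001 -0.0813936   0.048     ]
t 21.98 p [0.4198 0.1905 0.0839] h -2.0166 tilt [-0.006  -0.0003] F [ 0.08 -0.07 -2.64] op 0.147
turn 0.5186 after turn mm [  71.7 -327.2    8.9] before turn [ 224.4 -248.7    8.2]
```

apply_moves(rows=[[0,0,0,0.17],[0,0,0,0.17],[0,0,0,0.179],[10,-45,0,0],[10,-45,0,0],[10,-45,0,0],[10,-45,0,0],[10,-45,0,0],[10,-45,0,0],[11.7,-57,0,0]])

```text
t: 23.22
ee_pos: [0.5478, -0.1196, 0.0835]
orientation: [-0.002, -0.299, 0.954, 0.002]
ft_force: [0.9, 1.2, -2.2]
opening: 0.15
```

apply_moves(rows=[[0,0,15,0],[0,0,10,0],[0,0,0,0],[0,0,0,0]])

```text
t: 23.72
ee_pos: [0.5477, -0.1176, 0.0598]
orientation: [-0.002, -0.299, 0.954, 0.001]
ft_force: [0.4, -0.4, -3.1]
opening: 0.15
```

```bash
python3 -c "
from h import *
togo(.5474,-.1192,.0241,-.179+np.pi*1.25)
im=ctrl.snapshot('top');im2=ctrl.snapshot('side')
cv2.imwrite('pics/t9.png',cv2.resize(im[140:300,270:430,::-1],None,fx=3.7,fy=3.7,interpolation=2))
cv2.imwrite('pics/s9.png',cv2.resize(im2[150:300,220:400,::-1],None,fx=4,fy=4,interpolation=2))
"
```

```text
t 23.73 p [ 0.5477 -0.1176  0.0598] h -2.5341 tilt [-0.0039  0.0009] F [ 0.36 -0.39 -3.09] op 0.15
turn 0.0011 after turn mm [ 1.2 -1.1 35.7] before turn [ 1.1 -1.2 35.7]
```

View pics/s9.png

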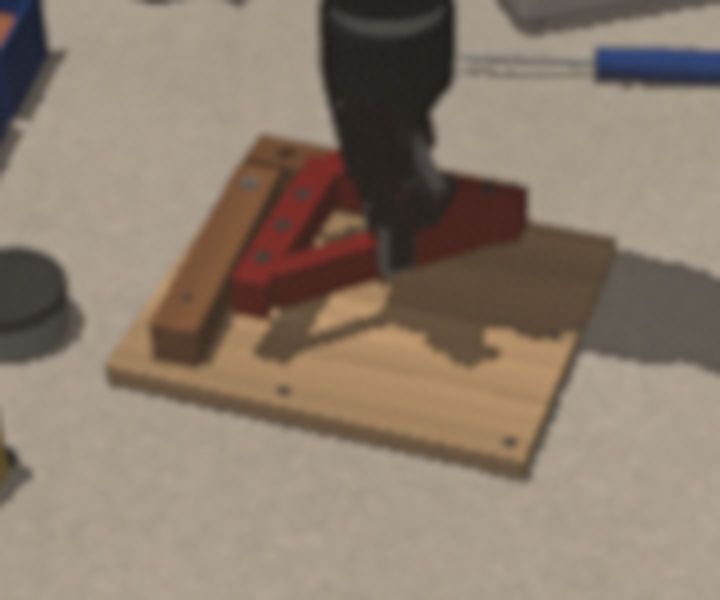

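View pics/t9.png

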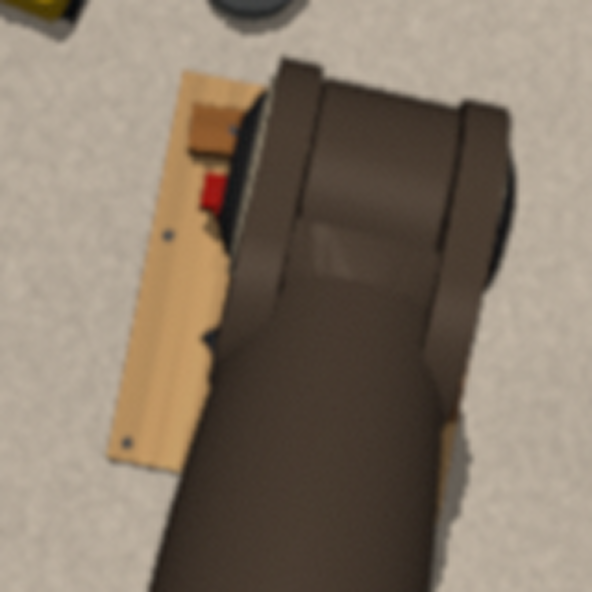

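apply_moves(rows=[[0,0,20,0],[0,0,11,0],[0,0,2.5,0],[0,0,1,0],[0,0,0,0]])

```text
t: 24.45
ee_pos: [0.5482, -0.1187, 0.0257]
orientation: [-0.001, -0.298, 0.954, 0.001]
ft_force: [0.2, 0.3, -3.4]
opening: 0.149
```

apply_moves(rows=[[0,0,1,0],[0,0,0,0]])

```text
t: 24.7
ee_pos: [0.5479, -0.1187, 0.0244]
orientation: [-0.002, -0.298, 0.954, 0.001]
ft_force: [-0.4, -0.3, -2.4]
opening: 0.149
```

apply_moves(rows=[[0,0,0.8,0],[0,0,0.5,0],[0,0,0,0]])

```text
t: 25.08
ee_pos: [0.548, -0.1187, 0.0241]
orientation: [-0.001, -0.298, 0.954, 0.001]
ft_force: [-4.0, 0.4, 6.5]
opening: 0.153
```

```bash
python3 -c "
from h import *
th=-.179
t=np.array([.6323,-.2230])+np.array([[np.cos(th),-np.sin(th)],[np.sin(th),np.cos(th)]])@[-.072,.072];print(t)
togo(*t,.0241,-.179+np.pi*1.25)
s,R,h=tool();print('corner axes dirs in tool: +x',(R.T@[np.cos(th),np.sin(th),0]).round(3),'-y',(R.T@[np.sin(th),-np.cos(th),0]).round(3))
"
```

```text
[ 0.57426969 -0.13933111]
t 25.07 p [ 0.548  -0.1187  0.0241] h -2.5357 tilt [-0.0027  0.0006] F [-4.02  0.41  6.54] op 0.153
turn -0.0005 after turn mm [ -9.8 -31.9  -0. ] before turn [ -9.9 -31.9  -0.1]
corner axes dirs in tool: +x [-0.707 -0.707 -0.003] -y [ 0.707 -0.707 -0.   ]
```

apply_moves(rows=[[3,-3,-0.5,0],[3,-3,0,0],[3,-3,0,0],[1,-1,0,0],[0,0,0,0]])

```text
t: 25.7
ee_pos: [0.5462, -0.1327, 0.0241]
orientation: [-0.001, -0.298, 0.954, 0.001]
ft_force: [1.2, 3.0, 5.6]
opening: 0.148
```

apply_moves(rows=[[0.7,-0.7,0,0],[0.7,-0.7,0,0],[0,0,0,0]])

```text
t: 26.08
ee_pos: [0.5458, -0.1345, 0.0241]
orientation: [-0.001, -0.298, 0.954, 0.001]
ft_force: [0.3, 3.9, 5.9]
opening: 0.153
```

```bash
cat >> h.py <<'E'
def rep():
    th=-.179;c,s_=np.cos(th),np.sin(th);A=np.array([[c,s_],[-s_,c]])
    s,R,h=tool();p=s["ee_pos"]
    print("t",round(s["t"],2),"err local mm",(A@(p[:2]-[.57427,-.13933])*1e3).round(2),"z",round(p[2],4),"yaw-err",round((h-5*np.pi/4-th+np.pi)%(2*np.pi)-np.pi,4),"Floc",(A@s["ft_force"][:2]).round(1),round(s["ft_force"][2],1),"M",s["wrist_torque"].round(2),"tilt",R[:2,2].round(4))
E
python3 -c "
from h import *
rep()"
```

```text
t 26.07 err local mm [-28.86  -0.32] z 0.0241 yaw-err -0.0003 Floc [-0.4  3.9] 5.9 M [ 0.76 -0.16  0.1 ] tilt [-0.0017  0.0014]
```

apply_moves(rows=[[0.7,-0.7,0,0],[0.3,-0.3,0,0],[0,0,0,0]])

```text
t: 26.45
ee_pos: [0.5457, -0.1355, 0.0241]
orientation: [-0.0, -0.299, 0.954, 0.001]
ft_force: [1.0, 4.9, 5.6]
opening: 0.15
```

```bash
python3 -c "
from h import *
rep()"
```

```text
t 26.45 err local mm [-28.83  -1.35] z 0.0241 yaw-err -0.0 Floc [0.1 5. ] 5.6 M [ 0.98 -0.2   0.1 ] tilt [-0.0016  0.0021]
```

apply_moves(rows=[[0.7,-0.7,0,0],[0.7,-0.7,0,0],[0,0,0,0]])

```text
t: 26.82
ee_pos: [0.5457, -0.1357, 0.0241]
orientation: [0.001, -0.299, 0.954, 0.003]
ft_force: [2.5, 12.6, 6.3]
opening: 0.148
```

```bash
python3 -c "
from h import *
rep()
im2=ctrl.snapshot('side')
cv2.imwrite('pics/s10.png',cv2.resize(im2[165:255,240:370,::-1],None,fx=6,fy=6,interpolation=2))
"
```

```text
t 26.82 err local mm [-28.8  -1.5] z 0.0241 yaw-err 0.0009 Floc [ 0.3 12.8] 6.3 M [ 2.26 -0.42  0.  ] tilt [-0.0007  0.0059]
```

View pics/s10.png

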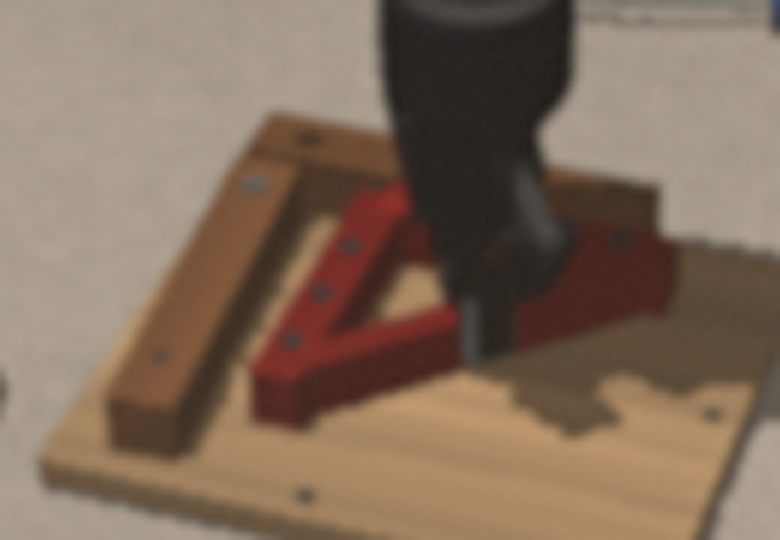

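apply_moves(rows=[[-4,-3.2,0,0],[-3.5,-3.5,0,0],[-3.5,-3.5,0,0],[-2,-2,0,0],[0,0,0,0]])

```text
t: 27.5
ee_pos: [0.559, -0.1381, 0.0241]
orientation: [-0.003, -0.299, 0.954, 0.004]
ft_force: [-12.9, 12.4, 18.2]
opening: 0.148
```

```bash
python3 -c "
from h import *
rep()"
```

```text
t 27.5 err local mm [-15.29  -1.52] z 0.0241 yaw-err 0.0003 Floc [-14.9   9.9] 18.2 M [ 2.29  2.37 -0.09] tilt [-0.0084  0.0058]
```

apply_moves(rows=[[0,0,-0.6,0],[-1,-1,0,0],[0,0,0,0]])

```text
t: 27.88
ee_pos: [0.5603, -0.1384, 0.0241]
orientation: [-0.003, -0.299, 0.954, 0.004]
ft_force: [-12.2, 11.9, 15.1]
opening: 0.15
```

```bash
python3 -c "
from h import *
rep()"
```

```text
t 27.88 err local mm [-13.96  -1.54] z 0.0241 yaw-err 0.0003 Floc [-14.2   9.5] 15.1 M [ 2.23  2.06 -0.12] tilt [-0.0087  0.0058]
```

apply_moves(rows=[[-0.5,0.5,-1,0],[-2,-2,0,0],[-2,-2,0,0],[0,0,0,0]])

```text
t: 28.38
ee_pos: [0.5669, -0.1395, 0.0241]
orientation: [-0.003, -0.299, 0.954, 0.003]
ft_force: [-6.3, 8.7, 4.4]
opening: 0.15
```

```bash
python3 -c "
from h import *
rep()
im2=ctrl.snapshot('side')
cv2.imwrite('pics/s11.png',cv2.resize(im2[165:255,240:370,::-1],None,fx=6,fy=6,interpolation=2))
"
```

```text
t 28.38 err local mm [-7.26 -1.53] z 0.0241 yaw-err -0.0001 Floc [-7.8  7.4] 4.4 M [ 1.56  0.98 -0.07] tilt [-0.0079  0.0043]
```

View pics/s11.png

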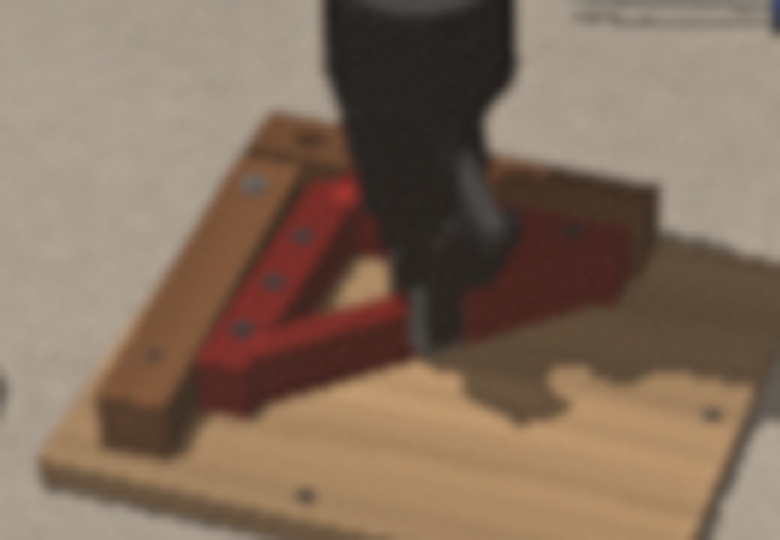

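apply_moves(rows=[[-1.4,-1.4,0,0],[-1.4,-1.4,0,0],[-1,-1,0,0],[0,0,0,0]])

```text
t: 28.92
ee_pos: [0.572, -0.1404, 0.0241]
orientation: [-0.003, -0.299, 0.954, 0.003]
ft_force: [-6.4, 8.6, 5.2]
opening: 0.152
```

```bash
python3 -c "
from h import *
rep()"
```

```text
t 28.93 err local mm [-2.08 -1.49] z 0.0241 yaw-err 0.0 Floc [-7.8  7.3] 5.2 M [ 1.5   1.08 -0.09] tilt [-0.0082  0.0043]
```

apply_moves(rows=[[-0.7,-0.7,0,0],[-0.7,-0.7,0,0],[0,0,0,0]])

```text
t: 29.3
ee_pos: [0.5727, -0.1406, 0.0241]
orientation: [-0.004, -0.299, 0.954, 0.004]
ft_force: [-10.4, 9.0, 8.8]
opening: 0.148
```

```bash
python3 -c "
from h import *
rep()"
```

```text
t 29.3 err local mm [-1.31 -1.51] z 0.0241 yaw-err -0.0 Floc [-11.8   7. ] 8.8 M [ 1.69  1.83 -0.03] tilt [-0.0102  0.0047]
```

apply_moves(rows=[[-0.5,-0.5,0,0],[-0.5,-0.5,0,0],[0,0,0,0]])

```text
t: 29.68
ee_pos: [0.5727, -0.1406, 0.0241]
orientation: [-0.005, -0.298, 0.954, 0.004]
ft_force: [-16.0, 10.1, 12.0]
opening: 0.15
```

```bash
python3 -c "
from h import *
rep()"
```

```text
t 29.68 err local mm [-1.27 -1.53] z 0.0241 yaw-err -0.0001 Floc [-17.6   7.1] 12.0 M [ 1.83  2.69 -0.06] tilt [-0.0125  0.005 ]
```

apply_moves(rows=[[0.6,-0.6,-0.3,0],[0,0,0,0],[0,0,0,0]])

```text
t: 30.05
ee_pos: [0.5727, -0.1406, 0.0241]
orientation: [-0.005, -0.299, 0.954, 0.005]
ft_force: [-14.1, 12.6, 10.0]
opening: 0.147
```

```bash
python3 -c "
from h import *
rep()
im=ctrl.snapshot('top');im2=ctrl.snapshot('side')
cv2.imwrite('pics/s12r.png',im2[:,:,::-1])
cv2.imwrite('pics/s12.png',cv2.resize(im2[165:255,240:370,::-1],None,fx=6,fy=6,interpolation=2))
cv2.imwrite('pics/t12.png',cv2.resize(im[140:300,270:430,::-1],None,fx=3.7,fy=3.7,interpolation=2))
"
```

```text
t 30.05 err local mm [-1.31 -1.54] z 0.0241 yaw-err 0.0004 Floc [-16.2   9.9] 10.0 M [ 2.36  2.37 -0.1 ] tilt [-0.0123  0.0068]
```

View pics/s12.png

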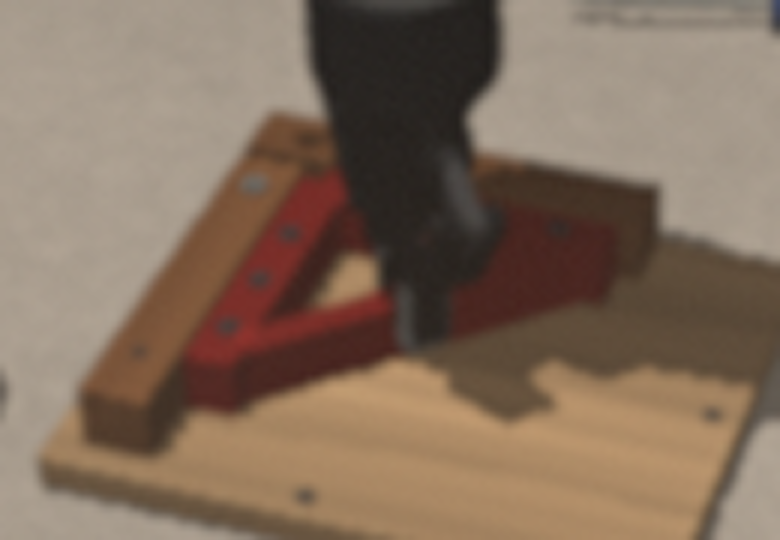

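View pics/t12.png

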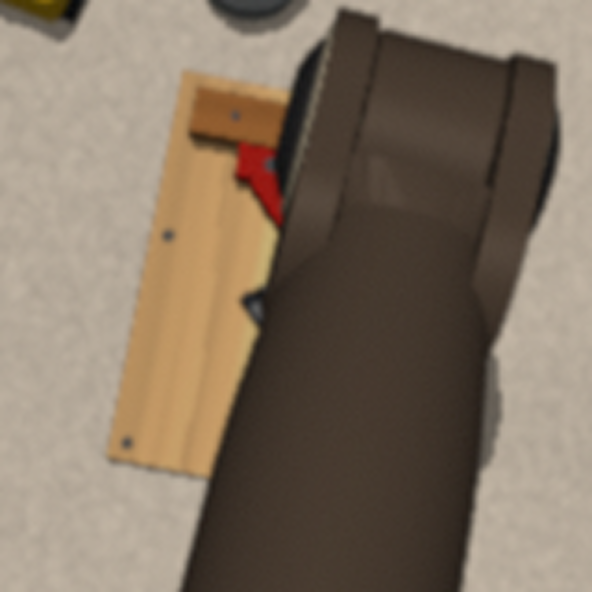

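```bash
python3 -c "
from h import *
im=cv2.imread('pics/s12r.png')
th=-.179;c,s=np.cos(th),np.sin(th);R=np.array([[c,-s],[s,c]])
roi=(245,170,365,250);k=6.5
a=cv2.resize(im[roi[1]:roi[3],roi[0]:roi[2]],None,fx=k,fy=k,interpolation=2)
# side rail square about measured screw
sc=np.array([.652,-.2015]);
def draw(pts,col):
  uv=(proj('side',pts)-roi[:2]+.5)*k-.5
  cv2.polylines(a,[np.round(uv*16).astype(int)],True,col,1,cv2.LINE_AA,4)
def top(poly,o,yaw,z):
  cc,ss=np.cos(yaw),np.sin(yaw);P=np.array(poly)@np.array([[cc,ss],[-ss,cc]])+o
  return np.c_[P,np.full(len(P),z)]
draw(top([(-.015,-.024),(.015,-.024),(.015,.145),(-.015,.145)],sc,th,.048),(0,255,0))
draw(top([(-.015,-.024),(.015,-.024),(.015,.145),(-.015,.145)],sc,th+.03,.048),(255,0,255))
draw(top([(-.09,-.015),(.09,-.015),(.09,.015),(-.09,.015)],np.array([.5706,-.2271])+R@[0,-.0008],th,.048),(255,255,0))
cv2.imwrite('pics/ov.png',a)
"
```

```text
(no output)
```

View pics/ov.png

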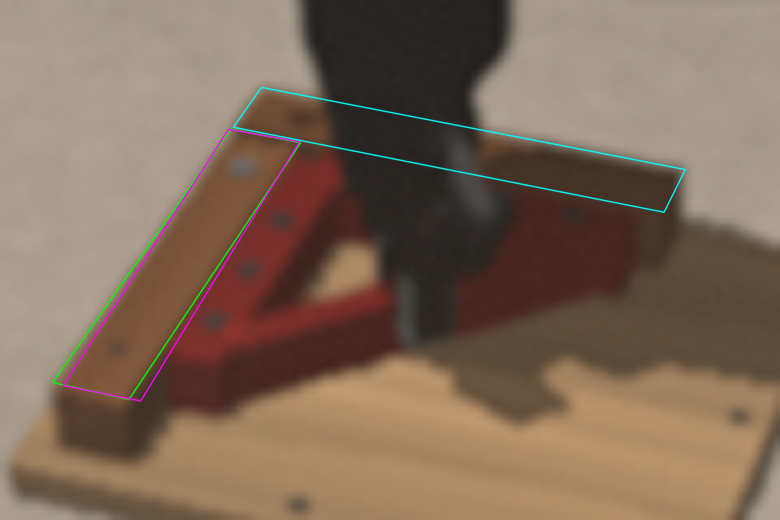

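apply_moves(rows=[[0.4,-0.4,0.4,0],[0,0,0,0],[0,0,0,0],[0,0,0,0]])

```text
t: 30.65
ee_pos: [0.5727, -0.1406, 0.0241]
orientation: [-0.005, -0.299, 0.954, 0.005]
ft_force: [-15.5, 14.9, 13.1]
opening: 0.152
```

```bash
python3 -c "
from h import *
rep()
im=ctrl.snapshot('side');cv2.imwrite('pics/s13.png',im[:,:,::-1])
rep()"
```

```text
t 30.65 err local mm [-1.28 -1.52] z 0.0241 yaw-err 0.0007 Floc [-17.9  11.9] 13.1 M [ 2.76  2.57 -0.13] tilt [-0.0119  0.0077]
t 30.7 err local mm [-1.28 -1.53] z 0.0241 yaw-err 0.0007 Floc [-17.9  12.7] 13.1 M [ 2.75  2.61 -0.11] tilt [-0.0118  0.0077]
```

View pics/s13.png

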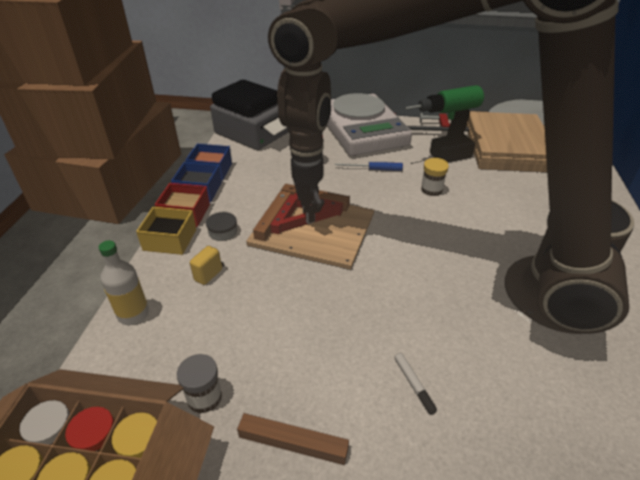

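```bash
python3 -c "
from h import *
print(ctrl.job_done());rep()"
```

```text
the job is handed in; nothing more can be done
None
the job is handed in; nothing more can be done
```

The end rail is down over both pins. The red square lies on the crate floor, still gripped and pressed into the corner, and the side rail is swung out square. I handed the job in at about 30.7 s; no verdict was reported.

**End rail:** it went over the pins without resistance and met the floor with about 5 N. I then let go of it and lifted clear.

**Square:** the last reading before handing in showed:
- **Forces:** about 18 N against the side rail, 12 N against the end rail and 13 N down on the floor.
- **Twisting moment:** close to zero, about -0.1 N m, which suggests both faces bear evenly.
- **Seating:** its position no longer moved as I pressed harder.

**Side rail:** drawing a perfectly square rail over the side-camera picture matched it to within about one pixel.

**Disagreements and slips:**
- The square stopped about 1.3 mm along x and 1.5 mm along y from the position I worked out from the cameras. I put this down to calibration error and the 1 mm play of the rail on its pins.
- The tool leans about 0.8 degrees under the push. The height of the finger tips did not change, so I take the square to be flat, but I did not measure that directly.
- Early on the last joint ran into its range limit and tilted the tool by 4.5 degrees. I straightened it before touching anything, at a cost of about 6 s.
- I saw no other object moved in the last picture, but the arm hid the red jar there. The last top view, taken while pressing, covered only the area around the crate floor.

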